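# Shingle the printing plates along their tray

### The arm

A 7-joint arm with a two-finger parallel gripper is mounted at the origin on a cart in front of the work surface, level with it; the furniture and walls round the work are solid. World frame = base frame: x ahead of the robot, y to its left, z up, the work surface at z = 0. Lengths are in mm, angles in rad, forces in N, time in s.
With the tool pointing down it reaches from about 400 to 850 mm from the base axis. Payload 6.9 kg.
Tool frame: the origin (TCP) lies midway between the tips of the shut fingers; the grasp point (between the pads) lies robot.grip_point_offset behind it (robot.grip_point_offset is the distance from the TCP to the grasp point, in mm); z points along the fingers, y is the line along which they close (so a half turn about z gives the same grasp; the last joint's range is limited). The gripper opens to 85 mm and grips with 20 to 120 N. Pads are 22 mm wide; open, the fingers measure 114 mm over their backs; the gripper's body (76 mm by 85 mm) begins 54 mm behind the grasp point. The pads swing forward as they close: fully open they stand 13 mm farther back than shut.
Start: joints at [-1.206, 0.507, -0.238, 1.5, 0.126, 1.149, -0.155], TCP at [160.574, 604.009, 231.275] pointing down, gripper open.
Joint ranges: [-3.08, 3.08], [-0.24, 2.05], [-1.43, 1.35], [0, 2.5], [-1.52, 4.66], [0.17, 1.96], [-2.89, 2.89]. Speed limits (rad/s): [2.39, 2.39, 3.14, 3.14, 3.14, 3.14, 3.14].

### API

Orientations are given as a 3x3 rotation matrix whose columns are the frame's x, y, z axes.
In Python, from station import robot gives the robot as it stands.
- The arm moves only by the tool step_arm, never from a script. Its argument "deltas" is a list of rows, each an object of numbers: "dx", "dy", "dz": the shift along the world's x, y, z each as a share of 200 mm, from -1 to 1; "wx", "wy", "wz": the turn, a rotation vector about the world's x, y, z each as a share of pi/2 rad, from -1 to 1; "grip": the gripper command: -1 is shut, 1 is fully open, values between are in proportion. A call has 1 to 5 rows; each row is the pose to reach, as a shift and turn from the pose commanded when the call began; what a row does not reach only later rows make up. A row lasts 1/12 s, in which the tool goes at most 41.7 mm and 7.16 degrees, less where a joint would pass 70% of its speed; a pose out of reach is approached as far as the arm can. A call with a number of a shift or a turn outside -1 to 1 is refused whole. A call with a gripper value outside its range is refused whole. The fingers move at their own pace and stop on an object; "squeeze" is the grip in N (left out, the last holds). Time passes only in rows, so rows that repeat a pose let the fingers close. It gives the time, the measured TCP pose, the force, the opening and the grip force at its end, in the units of the state.
- robot.read_state(): the state, without advancing time (a new reading comes with each control period).
- robot.get_image(name): name is "scene" or "top" or "wrist"; returns the picture (420x560x3 uint8, red, green, blue); there is no depth.
- robot.calibration(name): a dict with "intrinsics" (3x3 intrinsics, pixels), "origin" and "rotation" of the camera in the world. Camera axes: x right, y up, looking along -z (the intrinsics and any distortion apply to the point x, -y, -z); pixel columns grow to the right and rows downward; lengths in mm; the calibration is good to about 2 mm. A picture is of the moment at which its call begins: read the wrist's pose just before it. calibration takes no time and is no camera call; for the wrist camera it gives the pose at the moment of the call.
- robot.close_job(): hands the job in; it is judged then, once.
The state is a dict: "time": time; "q": joint angles; "qvel": joint speeds; "joint_efforts": joint torques, N m; "tcp_pos": TCP position; "tool_rot": TCP orientation; "wrist_force": force on the tool from outside, world axes, zero at the start; "wrist_torque": the same for the moment, N m; "grip_width": opening from 0.0 (shut) to 1.0 (fully open); "gripper_force": force on a finger pad.
Only numpy, scipy, OpenCV 4.12 (cv2) and the standard library are available. Lean on these libraries where they do the work, as an engineer would, in place of code of your own. Each camera call takes 0.05 s, during which the arm holds its last target. There are 200 camera calls.

### The job

Fan the printing plates out along the tray like roof shingles, so that each can be picked out for the press. Lay the long loose plate so that its end rests about 20 mm onto the free end of the plate already lying at the tray's end stop and its other end slopes down to the tray floor, then lay the short oblong plate onto the free end of the long one in the same way, all in one straight row down the black lane. Leave the first plate at the stop, and leave the square plate and the black round disc where they are.

Things in the scene. Friction and masses are not known exactly. Their poses are not given: they have to be found in the camera images.
- plate_tray: Flat aluminium tray, fixed to the bench, 260 x 130 mm. Origin at the centre of its underside; x runs along its length, away from the end stop, z up. Floor top is 4 mm above the origin. Lips 4 mm wide along both long sides rise 4 mm above the floor (inner faces 61 mm from the centre line). The end stop, 60 mm wide, rises 14 mm above the floor; its inner face is at x = -114 mm. A matt black lane 50 mm wide, flush with the floor, runs down the middle (y = 0).
- first_plate: Steel printing plate 84 x 44 x 6 mm with two etched dial circles, loose, lying flat in the tray on the black lane against the end stop. Origin at the centre of its underside; x along the 84 mm length pointing away from the stop, y along the 44 mm width, z up. 0.17 kg.
- long_plate: Loose steel printing plate 84 x 44 x 6 mm with two etched dial circles, lying flat on the bench left of the tray. Origin at the centre of its underside; x along its 84 mm length, y along its 44 mm width, z up (either end may lead). About 0.17 kg.
- short_plate: Loose steel printing plate, the short oblong one, 62 x 44 x 6 mm with one etched dial circle, lying flat on the bench left of the tray. Origin at the centre of its underside; x along its 62 mm length, y along its 44 mm width, z up. About 0.13 kg.
- square_plate: Bystander: blank square steel plate 50 x 50 x 6 mm without dial circle, flat on the bench in the row with the two loose plates, whose places vary. Origin at the centre of its underside. Not to be used.
- ink_disc: Bystander: black round disc 43 mm across, 13 mm high, with a metal face, on the bench beyond the tray. Origin at the centre of its underside. Not to be used.
- lamp_edge (a point): Middle of the near lower edge of the long cream lamp shade that hangs, fixed, over the back of the bench, 390 to 460 mm above it. The edge runs from about world x 0.68, y 0.24 m to x 0.78, y -0.39 m. The arm must stay on the robot's side of it when swinging between tray and plates.
There are look-alikes about, which are no part of the job. What is shaped like the first_plate but blue is not meant.

How it is judged (in metres and radians):
At the end, for the whole second after the job is handed in: First plate flat at the stop (12 mm, 10 deg). Long plate overlaps its free end by 8-32 mm, short plate overlaps the long one's by 7-30 mm, farthest from the stop; both slope down (2.3-16 deg) away from the stop, within 15 mm of the lane's middle and 12 deg of square, at rest (y of long_plate in the frame of plate_tray between -0.015 and 0.015 m and angle between the y axis of each of long_plate, short_plate and the y axis of plate_tray, either way round below 0.22 rad and angle between long_plate's own z axis and vertical between 0.04 and 0.28 rad and linear speed of each of long_plate, short_plate below 0.01 m/s and y of short_plate in the frame of plate_tray between -0.015 and 0.015 m and angle between short_plate's own z axis and vertical between 0.04 and 0.28 rad and x of long_plate in the frame of first_plate between 0.052 and 0.076 m and horizontal distance between short_plate and long_plate between 0.043 and 0.066 m and x of short_plate in the frame of plate_tray between 0.015 and 0.1 m and x of first_plate in the frame of plate_tray between -0.083 and -0.059 m and y of first_plate in the frame of plate_tray between -0.012 and 0.012 m and angle between first_plate's own z axis and vertical below 0.035 rad and angle between the x axis of first_plate and the x axis of plate_tray, either way round below 0.17 rad); the robot touches nothing.
It fails at once if the square plate or the round disc is moved more than 30 mm (distance of any of square_plate, ink_disc from where it was at the start of the episode above 0.03 m).
It also fails if it takes over 62 s, if anything falls off the work surface, if the arm or the gripper's body presses on something with over 40 N, if the wrist force passes 120 N, or if a joint passes its speed limit or range.

## Working session

There is one attempt and no reset: what is moved stays moved. The work goes in short steps, Python scripts to look and compute and a tool call to move; the robot and the scene stay as the last step left them, time stands still between calls to the robot, and variables do not carry over. Pictures are saved under pics/ and viewed, at most 10 in all, crops included, and the job is handed in when it is done.

Besides the shell and the picture viewer there is one more tool, called after ">>>" by a JSON object that holds its "api" and its "payload", one argument or row to a line. step_arm: Moves the arm, as the interface text tells. Shift numbers are shares of 200 mm and turn numbers shares of pi/2 rad, none past 1 either way. Its arguments: {"type":"object","properties":{"deltas":{"type":"array","items":{"type":"object","properties":{"dx":{"type":"number"},"dy":{"type":"number"},"dz":{"type":"number"},"wx":{"type":"number"},"wy":{"type":"number"},"wz":{"type":"number"},"grip":{"type":"number"}}}},"squeeze":{"type":"number"}},"required":["deltas"]}

```bash
mkdir -p pics; ls; python3 - <<'E'
from station import robot
import cv2,numpy as np
s=robot.read_state();print(s, robot.grip_point_offset)
for n in("scene","top"):
    im=robot.get_image(n);cv2.imwrite(f"pics/{n}0.png",im[:,:,::-1]);c=robot.calibration(n);print(n,{k:np.round(v,3).tolist() if not isinstance(v,str) else v for k,v in c.items()})
E
```

```text
pics
{'time': 0.0, 'q': array([-1.20549228,  0.50835425, -0.23750535,  1.50112741,  0.12570757,
        1.148883  , -0.15482737]), 'qvel': array([-0.0015406 , -0.00099515, -0.00053772, -0.00031295,  0.00170965,
        0.00021813,  0.00015264]), 'joint_efforts': array([-9.56393596e-04, -6.20584488e+01, -2.18709156e+00, -2.49646425e+01,
        1.26957474e-02,  1.19291377e-02,  1.39037377e-05]), 'tcp_pos': array([160.51733237, 603.52439045, 230.42067081]), 'tool_rot': array([[-9.66434032e-01,  2.56914556e-01, -4.14327975e-04],
       [ 2.56914887e-01,  9.66432478e-01, -1.73405949e-03],
       [-4.50851134e-05, -1.78230113e-03, -9.99998411e-01]]), 'wrist_force': array([-0.61291652,  0.19278973, -0.31280435]), 'wrist_torque': array([0.04409161, 0.0240042 , 0.02379635]), 'gripper_force': 0.0, 'grip_width': 1.0024989708335719} 18.700000000000003
scene {'intrinsics': [[405.014, 0.0, 276.735], [0.0, 405.014, 214.841], [0.0, 0.0, 1.0]], 'origin': [-63.546, -617.841, 974.132], 'rotation': [[0.699, 0.438, -0.565], [-0.715, 0.443, -0.541], [0.013, 0.782, 0.623]]}
top {'intrinsics': [[476.638, 0.0, 285.107], [0.0, 476.638, 211.107], [0.0, 0.0, 1.0]], 'origin': [532.584, 39.359, 1395.351], 'rotation': [[0.025, 0.999, -0.046], [-0.999, 0.026, 0.026], [0.028, 0.045, 0.999]]}
```

View pics/top0.png

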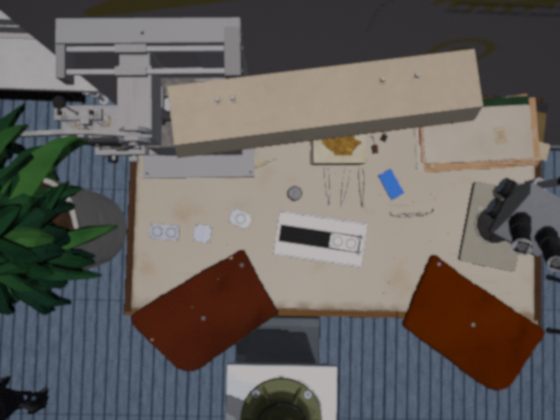

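View pics/scene0.png

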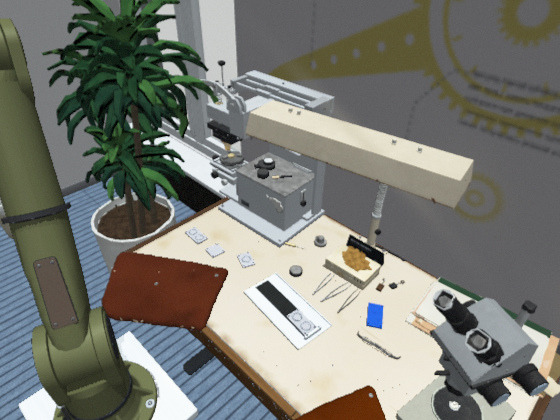

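The top view shows the tray at (320,239), with the first plate at its right end near (345,242). Three pieces lie in a row to its left:
- (164,232): two dials, the oblong longest one, so this is the long plate.
- (202,233): blank square, the bystander.
- (240,218): one dial, so this is the short plate.

The blue look-alike is at (390,184) and the ink disc at (294,193). I'll confirm with an enlarged crop and measure.

```bash
cat > h.py <<'E'
from station import robot
import cv2,numpy as np
def ray(c,px,z):
    K=np.array(c["intrinsics"]);R=np.array(c["rotation"]);o=np.array(c["origin"])
    u=np.atleast_2d(np.asarray(px,float));d=np.c_[(u[:,0]-K[0,2])/K[0,0],-(u[:,1]-K[1,2])/K[1,1],-np.ones(len(u))]@R.T
    return o+d*((z-o[2])/d[:,2])[:,None]
E
python3 - <<'E'
from h import *
im=cv2.imread("pics/top0.png");c=robot.calibration("top")
cv2.imwrite("pics/crop.png",cv2.resize(im[180:275,135:380],(784,304),interpolation=cv2.INTER_CUBIC))
for n,x0,x1,y0,y1,z in(("long",142,184,214,250,6),("sq",188,216,218,248,6),("short",224,256,203,233,6),("tray",265,378,205,272,6)):
    r=im[y0:y1,x0:x1].astype(int);m=((r[:,:,2]-r[:,:,0])<10).astype(np.uint8)
    cs=max(cv2.findContours(m,0,1)[0],key=cv2.contourArea).reshape(-1,2)+[x0,y0]
    w=ray(c,cs,z)[:,:2].astype(np.float32);print(n,cv2.minAreaRect(w), ray(c,[cs.mean(0)],z))
    b=cv2.boxPoints(cv2.minAreaRect(w));print(b.round(1).tolist())
r=im[215:265,275:368];m=(r.max(2)<70).astype(np.uint8);cs=max(cv2.findContours(m,0,1)[0],key=cv2.contourArea).reshape(-1,2)+[275,215]
print("lane",cv2.minAreaRect(ray(c,cs,4)[:,:2].astype(np.float32)))
E
```

```text
long ((527.8549194335938, 351.88079833984375), (87.02547454833984, 46.53190231323242), 86.67091369628906) [[527.91912852 351.58621032   6.        ]]
[[502.1000061035156, 309.79998779296875], [548.5999755859375, 307.1000061035156], [553.5999755859375, 394.0], [507.20001220703125, 396.70001220703125]]
sq ((526.2588500976562, 242.23663330078125), (52.729305267333984, 52.74788284301758), 80.64450073242188) [[526.22499468 242.14616107   6.        ]]
[[495.8999938964844, 220.5], [548.0, 211.89999389648438], [556.5999755859375, 264.0], [504.5, 272.5]]
short ((571.4277954101562, 133.5093994140625), (63.198238372802734, 45.8624153137207), 69.64453125) [[571.22569859 133.3678873    6.        ]]
[[538.9000244140625, 111.9000015258789], [581.9000244140625, 95.9000015258789], [603.9000244140625, 155.1999969482422], [560.9000244140625, 171.10000610351562]]
tray ((519.2818603515625, -101.29898071289062), (259.2344055175781, 132.30711364746094), 82.99134063720703) [[ 518.41670279 -101.62406993    6.        ]]
[[437.79998779296875, -221.89999389648438], [569.0999755859375, -238.0], [600.7999877929688, 19.299999237060547], [469.3999938964844, 35.400001525878906]]
lane ((524.8809204101562, -55.70050811767578), (141.424072265625, 41.687320709228516), 82.92793273925781)
```

View pics/crop.png

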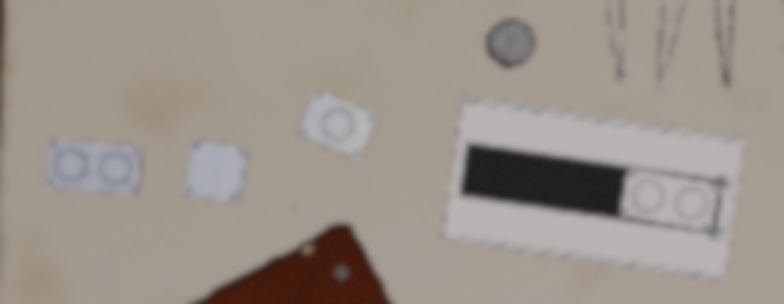

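The crop confirms it: two-dial oblong at far left is the long plate, blank square in the middle, one-dial oblong is the short plate, and the steel first plate is against the stop at the tray's right end. Measured sizes match the given ones. I'll set out, keeping clear of the plant.

>>> {"api": "step_arm", "payload": {
  "deltas": [
    {"dx": 0.45,"dy": -0.9,"wz": -0.38,"grip": 0.45},
    {"dx": 0.45,"dy": -0.9,"wz": -0.38,"grip": 0.45},
    {"dx": 0.45,"dy": -0.9,"wz": -0.38,"grip": 0.45},
    {"dx": 0.45,"dy": -0.9,"wz": -0.38,"grip": 0.45},
    {"dx": 0.45,"dy": -0.9,"wz": -0.38,"grip": 0.45}
  ]
}}

```text
$.deltas[0]: bad value
```

>>> {"api": "step_arm", "payload": {
  "deltas": [
    {"dx": 0.75,"dy": -0.5,"wz": -0.38,"grip": 0.45},
    {"dx": 0.75,"dy": -0.5,"wz": -0.38,"grip": 0.45},
    {"dx": 0.75,"dy": -0.5,"wz": -0.38,"grip": 0.45},
    {"dx": 0.75,"dy": -0.5,"wz": -0.38,"grip": 0.45},
    {"dx": 0.75,"dy": -0.5,"wz": -0.38,"grip": 0.45}
  ]
}}

```text
$.deltas[0]: bad value
```

>>> {"api": "step_arm", "payload": {
  "deltas": [
    {"dx": 0.45,"dy": -0.9,"dz": 0,"wx": 0,"wy": 0,"wz": -0.38,"grip": 0.45},
    {"dx": 0.45,"dy": -0.9,"dz": 0,"wx": 0,"wy": 0,"wz": -0.38,"grip": 0.45},
    {"dx": 0.45,"dy": -0.9,"dz": 0,"wx": 0,"wy": 0,"wz": -0.38,"grip": 0.45},
    {"dx": 0.45,"dy": -0.9,"dz": 0,"wx": 0,"wy": 0,"wz": -0.38,"grip": 0.45},
    {"dx": 0.45,"dy": -0.9,"dz": 0,"wx": 0,"wy": 0,"wz": -0.38,"grip": 0.45}
  ]
}}

```text
time: 0.52
tcp_pos: [251.6, 420.9, 231.0]
tool_rot: [[-0.649, 0.761, -0.0], [0.761, 0.649, -0.001], [-0.001, -0.001, -1.0]]
wrist_force: [0.8, -0.8, 0.5]
grip_width: 0.721
gripper_force: 0.0
```

>>> {"api": "step_arm", "payload": {
  "deltas": [
    {"dx": 0.85,"dy": -0.5,"dz": 0,"wx": 0,"wy": 0,"wz": -0.39,"grip": 0.45},
    {"dx": 0.85,"dy": -0.5,"dz": 0,"wx": 0,"wy": 0,"wz": -0.39,"grip": 0.45},
    {"dx": 0.85,"dy": -0.5,"dz": 0,"wx": 0,"wy": 0,"wz": -0.39,"grip": 0.45},
    {"dx": 0.85,"dy": -0.5,"dz": 0,"wx": 0,"wy": 0,"wz": -0.39,"grip": 0.45},
    {"dx": 0.85,"dy": -0.5,"dz": 0,"wx": 0,"wy": 0,"wz": -0.39,"grip": 0.45}
  ]
}}

```text
time: 0.93
tcp_pos: [423.5, 321.1, 231.3]
tool_rot: [[-0.092, 0.996, 0.001], [0.996, 0.092, -0.001], [-0.001, 0.001, -1.0]]
wrist_force: [-0.1, 1.1, -0.3]
grip_width: 0.726
gripper_force: 0.0
```

>>> {"api": "step_arm", "payload": {
  "deltas": [
    {"dx": 0.52,"dy": 0.155,"dz": -0.5,"wx": 0,"wy": 0,"wz": -0.096,"grip": 0.45},
    {"dx": 0.52,"dy": 0.155,"dz": -0.5,"wx": 0,"wy": 0,"wz": -0.096,"grip": 0.45},
    {"dx": 0.52,"dy": 0.155,"dz": -0.5,"wx": 0,"wy": 0,"wz": -0.096,"grip": 0.45},
    {"dx": 0.52,"dy": 0.155,"dz": -0.5,"wx": 0,"wy": 0,"wz": -0.096,"grip": 0.45},
    {"dx": 0.52,"dy": 0.155,"dz": -0.5,"wx": 0,"wy": 0,"wz": -0.096,"grip": 0.45}
  ]
}}

```text
time: 1.35
tcp_pos: [525.9, 353.8, 126.2]
tool_rot: [[0.051, 0.999, -0.004], [0.999, -0.051, -0.004], [-0.004, -0.004, -1.0]]
wrist_force: [-0.8, 0.8, 0.5]
grip_width: 0.725
gripper_force: 0.0
```

```bash
python3 - <<'E'
from h import *
c=robot.calibration("wrist");im=robot.get_image("wrist")[:,:,::-1].copy();cv2.imwrite("pics/w1.png",im);s=robot.read_state()
print(s["tcp_pos"],s["tool_rot"].round(3).tolist(),c["origin"],np.round(c["rotation"],3).tolist())
K=np.array(c["intrinsics"]);R=np.array(c["rotation"])
for p in([528,352,6],):
    v=R.T@(np.array(p)-c["origin"]);print(K[0,2]-K[0,0]*v[0]/v[2],K[1,2]+K[1,1]*v[1]/v[2])
E
```

```text
[524.59957045 354.03210475 128.19377073] [[0.05, 0.999, -0.004], [0.999, -0.051, -0.003], [-0.003, -0.003, -1.0]] [530.4326207  421.80556898 268.8059198 ] [[0.999, 0.048, 0.016], [-0.051, 0.961, 0.272], [-0.003, -0.272, 0.962]]
280.27986724835296 203.8230742861047
```

View pics/w1.png

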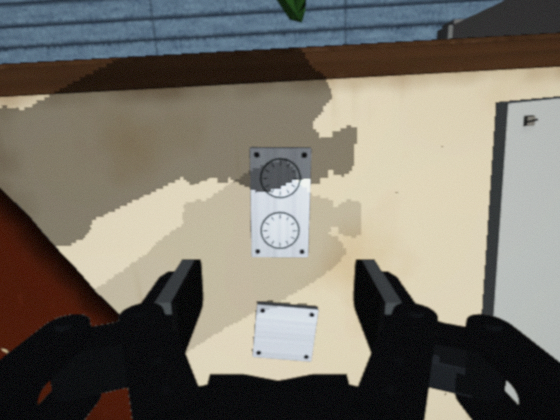

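The wrist view shows the two-dial plate centred at (280,202), against a predicted (280,204), so the estimate holds to within 2 mm. The square is at (286,331) and clear. Descending.

>>> {"api": "step_arm", "payload": {
  "deltas": [
    {"dx": 0.017,"dy": -0.015,"dz": -0.2,"wx": 0,"wy": 0,"wz": 0,"grip": 0.45},
    {"dx": 0.017,"dy": -0.015,"dz": -0.4,"wx": 0,"wy": 0,"wz": 0,"grip": 0.45},
    {"dx": 0.017,"dy": -0.015,"dz": -0.55,"wx": 0,"wy": 0,"wz": 0,"grip": 0.45},
    {"dx": 0.017,"dy": -0.015,"dz": -0.58,"wx": 0,"wy": 0,"wz": 0,"grip": 0.4},
    {"dx": 0.017,"dy": -0.015,"dz": -0.58,"wx": 0,"wy": 0,"wz": 0,"grip": 0.4}
  ]
}}

```text
time: 1.82
tcp_pos: [526.2, 351.6, 14.4]
tool_rot: [[0.049, 0.999, -0.003], [0.999, -0.049, -0.002], [-0.002, -0.003, -1.0]]
wrist_force: [-1.1, -0.7, 0.9]
grip_width: 0.693
gripper_force: 0.0
```

>>> {"api": "step_arm", "payload": {
  "deltas": [
    {"dx": 0,"dy": 0,"dz": -0.02,"wx": 0,"wy": 0,"wz": 0,"grip": 0.3},
    {"dx": 0,"dy": 0,"dz": -0.03,"wx": 0,"wy": 0,"wz": 0,"grip": 0.3},
    {"dx": 0,"dy": 0,"dz": -0.04,"wx": 0,"wy": 0,"wz": 0,"grip": 0.3},
    {"dx": 0,"dy": 0,"dz": -0.04,"wx": 0,"wy": 0,"wz": 0,"grip": 0.3}
  ]
}}

```text
time: 2.15
tcp_pos: [528.5, 352.5, 8.6]
tool_rot: [[0.049, 0.999, 0.002], [0.999, -0.049, 0.001], [0.001, 0.002, -1.0]]
wrist_force: [0.0, 0.1, 0.2]
grip_width: 0.652
gripper_force: 0.0
```

>>> {"api": "step_arm", "payload": {
  "deltas": [
    {"dx": 0,"dy": 0,"dz": -0.015,"wx": 0,"wy": 0,"wz": 0,"grip": 0.3},
    {"dx": 0,"dy": 0,"dz": -0.025,"wx": 0,"wy": 0,"wz": 0,"grip": 0.3},
    {"dx": 0,"dy": 0,"dz": -0.032,"wx": 0,"wy": 0,"wz": 0,"grip": 0.3},
    {"dx": 0,"dy": 0,"dz": -0.032,"wx": 0,"wy": 0,"wz": 0,"grip": 0.3}
  ]
}}

```text
time: 2.48
tcp_pos: [527.8, 351.9, 0.5]
tool_rot: [[0.049, 0.999, -0.0], [0.999, -0.049, -0.0], [-0.0, -0.0, -1.0]]
wrist_force: [0.2, -1.2, -0.6]
grip_width: 0.652
gripper_force: 0.0
```

>>> {"api": "step_arm", "payload": {
  "deltas": [
    {"dx": 0,"dy": 0,"dz": 0,"wx": 0,"wy": 0,"wz": 0,"grip": -0.1},
    {"dx": 0,"dy": 0,"dz": 0,"wx": 0,"wy": 0,"wz": 0,"grip": -0.1},
    {"dx": 0,"dy": 0,"dz": 0,"wx": 0,"wy": 0,"wz": 0,"grip": -0.1},
    {"dx": 0,"dy": 0,"dz": 0,"wx": 0,"wy": 0,"wz": 0,"grip": -0.1},
    {"dx": 0,"dy": 0,"dz": 0,"wx": 0,"wy": 0,"wz": 0,"grip": -0.1}
  ],
  "squeeze": 50
}}

```text
time: 2.9
tcp_pos: [528.0, 352.0, 1.2]
tool_rot: [[0.049, 0.999, 0.0], [0.999, -0.049, 0.0], [0.0, 0.0, -1.0]]
wrist_force: [-1.7, -0.8, 5.7]
grip_width: 0.49
gripper_force: 50.4
```

>>> {"api": "step_arm", "payload": {
  "deltas": [
    {"dx": 0,"dy": 0,"dz": 0.05,"wx": 0,"wy": 0,"wz": 0,"grip": -0.2},
    {"dx": 0,"dy": 0,"dz": 0.15,"wx": 0,"wy": 0,"wz": 0,"grip": -0.2},
    {"dx": 0,"dy": 0,"dz": 0.3,"wx": 0,"wy": 0,"wz": 0,"grip": -0.2},
    {"dx": 0,"dy": 0,"dz": 0.4,"wx": 0,"wy": 0,"wz": 0,"grip": -0.2},
    {"dx": 0,"dy": 0,"dz": 0.4,"wx": 0,"wy": 0,"wz": 0,"grip": -0.2}
  ]
}}

```text
time: 3.32
tcp_pos: [530.4, 353.3, 85.7]
tool_rot: [[0.05, 0.999, 0.006], [0.999, -0.05, 0.004], [0.004, 0.006, -1.0]]
wrist_force: [1.1, 0.8, -2.4]
grip_width: 0.488
gripper_force: 51.0
```

```bash
python3 - <<'E'
from h import *
im=robot.get_image("wrist")[:,:,::-1].copy();cv2.imwrite("pics/w2.png",im);s=robot.read_state()
print(s["tcp_pos"],s["grip_width"],s["gripper_force"],s["wrist_force"])
E
```

```text
[529.35990471 352.83056539  83.41468035] 0.4907238274681872 51.01124882698059 [ 1.14305994  0.33978082 -2.71590723]
```

View pics/w2.png

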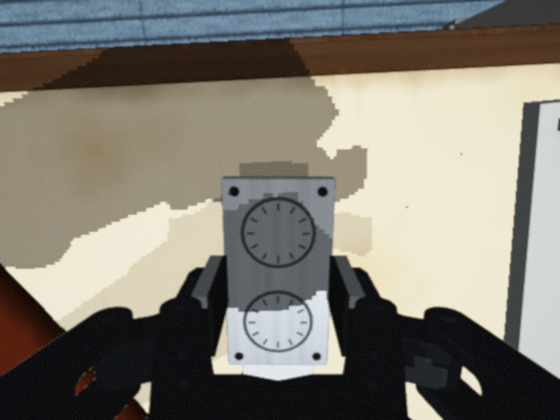

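The plate is gripped centrally and square at (280,270). Carrying it to the tray.

>>> {"api": "step_arm", "payload": {
  "deltas": [
    {"dx": -0.016,"dy": -0.2,"dz": 0,"wx": 0,"wy": 0,"wz": -0.023,"grip": -0.2},
    {"dx": -0.016,"dy": -0.4,"dz": 0,"wx": 0,"wy": 0,"wz": -0.023,"grip": -0.2},
    {"dx": -0.016,"dy": -0.6,"dz": 0,"wx": 0,"wy": 0,"wz": -0.023,"grip": -0.2},
    {"dx": -0.016,"dy": -0.8,"dz": 0,"wx": 0,"wy": 0,"wz": -0.023,"grip": -0.2},
    {"dx": -0.016,"dy": -1.0,"dz": 0,"wx": 0,"wy": 0,"wz": -0.023,"grip": -0.2}
  ]
}}

```text
time: 3.78
tcp_pos: [523.6, 150.2, 79.8]
tool_rot: [[0.085, 0.996, -0.002], [0.996, -0.085, -0.001], [-0.001, -0.002, -1.0]]
wrist_force: [0.9, 0.1, -1.8]
grip_width: 0.49
gripper_force: 51.1
```

>>> {"api": "step_arm", "payload": {
  "deltas": [
    {"dx": -0.033,"dy": -0.2,"dz": 0,"wx": 0,"wy": 0,"wz": -0.023,"grip": -0.2},
    {"dx": -0.033,"dy": -0.4,"dz": 0,"wx": 0,"wy": 0,"wz": -0.023,"grip": -0.2},
    {"dx": -0.033,"dy": -0.6,"dz": 0,"wx": 0,"wy": 0,"wz": -0.023,"grip": -0.2},
    {"dx": -0.033,"dy": -0.8,"dz": 0,"wx": 0,"wy": 0,"wz": -0.023,"grip": -0.2},
    {"dx": -0.033,"dy": -1.0,"dz": 0,"wx": 0,"wy": 0,"wz": -0.023,"grip": -0.2}
  ]
}}

```text
time: 4.2
tcp_pos: [517.0, -49.7, 79.9]
tool_rot: [[0.121, 0.993, -0.002], [0.993, -0.121, 0.0], [-0.0, -0.002, -1.0]]
wrist_force: [0.6, -0.4, -1.6]
grip_width: 0.483
gripper_force: 51.1
```

>>> {"api": "step_arm", "payload": {
  "deltas": [
    {"dx": 0,"dy": -0.15,"dz": 0,"wx": -0.059,"wy": 0.007,"wz": 0,"grip": -0.2},
    {"dx": 0,"dy": -0.25,"dz": 0,"wx": -0.059,"wy": 0.007,"wz": 0,"grip": -0.2},
    {"dx": 0,"dy": -0.306,"dz": 0,"wx": -0.059,"wy": 0.007,"wz": 0,"grip": -0.2},
    {"dx": 0,"dy": -0.306,"dz": 0,"wx": -0.059,"wy": 0.007,"wz": 0,"grip": -0.2},
    {"dx": 0,"dy": -0.306,"dz": 0,"wx": -0.059,"wy": 0.007,"wz": 0,"grip": -0.2}
  ]
}}

```text
time: 4.62
tcp_pos: [517.7, -108.7, 80.3]
tool_rot: [[0.121, 0.993, -0.012], [0.988, -0.122, -0.091], [-0.092, -0.001, -0.996]]
wrist_force: [0.1, 0.6, -1.9]
grip_width: 0.487
gripper_force: 51.1
```

```bash
python3 - <<'E'
from h import *
robot.get_image("top");im=robot.get_image("wrist")[:,:,::-1].copy();cv2.imwrite("pics/w3.png",im);s=robot.read_state()
print(s["tcp_pos"],s["tool_rot"].round(3).tolist(),s["gripper_force"])
c=robot.calibration("wrist");K=np.array(c["intrinsics"]);R=np.array(c["rotation"])
ex=np.array([.1222,.9925,0]);ey=np.array([-.9925,.1222,0]);t=np.array([519.3,-101.3,0])
for x,y,z in[(-30,22,10),(-30,-22,10),(-114,22,10),(-114,-22,10),(126,25,4),(126,-25,4),(126,61,8),(126,-61,8)]:
    v=R.T@(t+ex*x+ey*y+[0,0,z]-c["origin"]);print(x,y,(K[0,2]-K[0,0]*v[0]/v[2]).round(),(K[1,2]+K[1,1]*v[1]/v[2]).round())
E
```

```text
[ 518.0991707  -107.40934076   80.50274343] [[0.119, 0.993, -0.011], [0.989, -0.12, -0.091], [-0.092, -0.0, -0.996]] 51.08553171157837
-30 22 242.0 248.0
-30 -22 312.0 248.0
-114 22 246.0 354.0
-114 -22 308.0 354.0
126 25 227.0 -43.0
126 -25 329.0 -42.0
126 61 151.0 -45.0
126 -61 404.0 -45.0
```

View pics/w3.png

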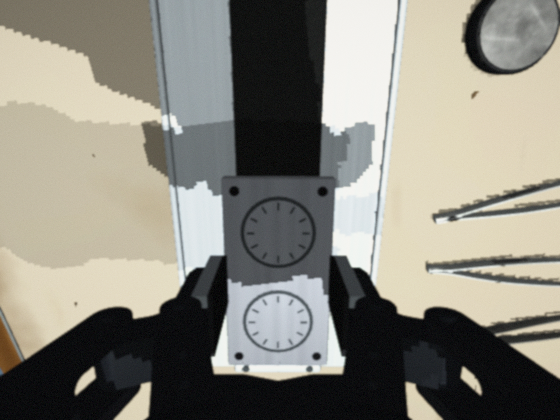

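The wrist view shows the plate at columns 224–335, centred over the black lane at columns 231–326 and square to it. Lowering it tilted.

>>> {"api": "step_arm", "payload": {
  "deltas": [
    {"dx": 0,"dy": 0,"dz": -0.15,"wx": 0,"wy": 0,"wz": 0,"grip": -0.2},
    {"dx": 0,"dy": 0,"dz": -0.27,"wx": 0,"wy": 0,"wz": 0,"grip": -0.2},
    {"dx": 0,"dy": 0,"dz": -0.33,"wx": 0,"wy": 0,"wz": 0,"grip": -0.2},
    {"dx": 0,"dy": 0,"dz": -0.34,"wx": 0,"wy": 0,"wz": 0,"grip": -0.2},
    {"dx": 0,"dy": 0,"dz": -0.34,"wx": 0,"wy": 0,"wz": 0,"grip": -0.2}
  ]
}}

```text
time: 5.13
tcp_pos: [517.9, -107.8, 12.3]
tool_rot: [[0.119, 0.993, -0.013], [0.989, -0.119, -0.092], [-0.093, -0.001, -0.996]]
wrist_force: [0.2, 0.3, -1.0]
grip_width: 0.488
gripper_force: 51.2
```

>>> {"api": "step_arm", "payload": {
  "deltas": [
    {"dx": 0,"dy": 0,"dz": -0.008,"wx": 0,"wy": 0,"wz": 0,"grip": -0.2},
    {"dx": 0,"dy": 0,"dz": -0.014,"wx": 0,"wy": 0,"wz": 0,"grip": -0.2},
    {"dx": 0,"dy": 0,"dz": -0.014,"wx": 0,"wy": 0,"wz": 0,"grip": -0.2}
  ]
}}

```text
time: 5.38
tcp_pos: [518.8, -109.0, 10.8]
tool_rot: [[0.121, 0.993, -0.009], [0.988, -0.121, -0.093], [-0.093, 0.002, -0.996]]
wrist_force: [1.0, -0.3, -1.7]
grip_width: 0.491
gripper_force: 51.2
```

Still no contact at about 10.8 mm, so a bit lower, then release gently.

>>> {"api": "step_arm", "payload": {
  "deltas": [
    {"dx": 0,"dy": 0,"dz": -0.005,"wx": 0,"wy": 0,"wz": 0,"grip": -0.2},
    {"dx": 0,"dy": 0,"dz": -0.008,"wx": 0,"wy": 0,"wz": 0,"grip": -0.2},
    {"dx": 0,"dy": 0,"dz": -0.008,"wx": 0,"wy": 0,"wz": 0,"grip": -0.2}
  ]
}}

```text
time: 5.63
tcp_pos: [518.6, -109.2, 9.1]
tool_rot: [[0.121, 0.993, -0.01], [0.988, -0.121, -0.093], [-0.093, 0.001, -0.996]]
wrist_force: [-0.0, 0.1, 4.0]
grip_width: 0.488
gripper_force: 51.9
```

>>> {"api": "step_arm", "payload": {
  "deltas": [
    {"dx": 0,"dy": 0,"dz": 0,"wx": 0,"wy": 0,"wz": 0,"grip": 0.05},
    {"dx": 0,"dy": 0,"dz": 0,"wx": 0,"wy": 0,"wz": 0,"grip": 0.1},
    {"dx": 0,"dy": 0,"dz": 0,"wx": 0,"wy": 0,"wz": 0,"grip": 0.2},
    {"dx": 0,"dy": 0,"dz": 0,"wx": 0,"wy": 0,"wz": 0,"grip": 0.3},
    {"dx": 0,"dy": 0,"dz": 0,"wx": 0,"wy": 0,"wz": 0,"grip": 0.35}
  ]
}}

```text
time: 6.05
tcp_pos: [518.1, -109.3, 8.4]
tool_rot: [[0.121, 0.993, -0.011], [0.988, -0.121, -0.093], [-0.093, 0.0, -0.996]]
wrist_force: [0.2, -0.3, 0.6]
grip_width: 0.676
gripper_force: 0.0
```

>>> {"api": "step_arm", "payload": {
  "deltas": [
    {"dx": 0,"dy": 0,"dz": 0.05,"wx": 0,"wy": 0,"wz": 0,"grip": 0.35},
    {"dx": 0,"dy": 0,"dz": 0.2,"wx": 0,"wy": 0,"wz": 0,"grip": 0.35},
    {"dx": 0,"dy": 0,"dz": 0.4,"wx": 0,"wy": 0,"wz": 0,"grip": 0.4},
    {"dx": 0,"dy": 0,"dz": 0.6,"wx": 0.059,"wy": -0.007,"wz": 0,"grip": 0.45},
    {"dx": 0,"dy": 0,"dz": 0.6,"wx": 0.059,"wy": -0.007,"wz": 0,"grip": 0.45}
  ]
}}

```text
time: 6.47
tcp_pos: [521.4, -113.6, 136.4]
tool_rot: [[0.126, 0.992, 0.012], [0.992, -0.126, 0.0], [0.002, 0.012, -1.0]]
wrist_force: [0.8, -2.2, 0.7]
grip_width: 0.724
gripper_force: 0.0
```

```bash
python3 - <<'E'
from h import *
robot.get_image("top");robot.get_image("top")
c=robot.calibration("wrist");im=robot.get_image("wrist")[:,:,::-1].copy();cv2.imwrite("pics/w4.png",im);s=robot.read_state()
print(s["tcp_pos"],s["tool_rot"].round(3).tolist())
K=np.array(c["intrinsics"]);R=np.array(c["rotation"])
ex=np.array([.1222,.9925,0]);ey=np.array([-.9925,.1222,0]);t=np.array([519.3,-101.3,0])
for x,y,z in[(34,22,10),(34,-22,10),(-50,22,18),(-50,-22,18),(-30,22,10),(126,25,4),(126,-25,4)]:
    v=R.T@(t+ex*x+ey*y+[0,0,z]-c["origin"]);print(x,y,(K[0,2]-K[0,0]*v[0]/v[2]).round(),(K[1,2]+K[1,1]*v[1]/v[2]).round())
E
```

```text
[ 518.10424534 -109.91727761  129.49146074] [[0.123, 0.992, 0.002], [0.992, -0.123, -0.0], [-0.0, 0.002, -1.0]]
34 22 243.0 142.0
34 -22 305.0 142.0
-50 22 246.0 257.0
-50 -22 304.0 256.0
-30 22 246.0 228.0
126 25 236.0 0.0
126 -25 312.0 0.0
```

View pics/w4.png

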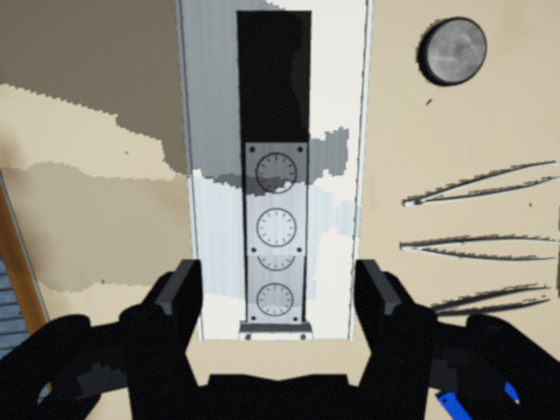

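The long plate is placed: free end at row 142 and stop-side end at row 255 (predicted 142 and 257), about 2 mm off the lane middle. Next, the short plate.

>>> {"api": "step_arm", "payload": {
  "deltas": [
    {"dx": 0.13,"dy": 0.2,"dz": 0,"wx": 0,"wy": 0,"wz": -0.148,"grip": 0.45},
    {"dx": 0.13,"dy": 0.4,"dz": 0,"wx": 0,"wy": 0,"wz": -0.148,"grip": 0.45},
    {"dx": 0.13,"dy": 0.6,"dz": 0,"wx": 0,"wy": 0,"wz": -0.148,"grip": 0.45},
    {"dx": 0.13,"dy": 0.7,"dz": 0,"wx": 0,"wy": 0,"wz": -0.148,"grip": 0.45},
    {"dx": 0.13,"dy": 0.7,"dz": 0,"wx": 0,"wy": 0,"wz": -0.148,"grip": 0.45}
  ]
}}

```text
time: 7.03
tcp_pos: [542.8, 39.1, 126.6]
tool_rot: [[0.337, 0.942, -0.004], [0.942, -0.337, 0.003], [0.001, -0.005, -1.0]]
wrist_force: [-0.2, 0.4, 0.3]
grip_width: 0.727
gripper_force: 0.0
```

>>> {"api": "step_arm", "payload": {
  "deltas": [
    {"dx": 0.136,"dy": 0.2,"dz": 0,"wx": 0,"wy": 0,"wz": 0,"grip": 0.45},
    {"dx": 0.136,"dy": 0.4,"dz": 0,"wx": 0,"wy": 0,"wz": 0,"grip": 0.45},
    {"dx": 0.136,"dy": 0.513,"dz": 0,"wx": 0,"wy": 0,"wz": 0,"grip": 0.45},
    {"dx": 0.136,"dy": 0.513,"dz": 0,"wx": 0,"wy": 0,"wz": 0,"grip": 0.45},
    {"dx": 0.136,"dy": 0.513,"dz": 0,"wx": 0,"wy": 0,"wz": 0,"grip": 0.45}
  ]
}}

```text
time: 7.45
tcp_pos: [570.0, 135.8, 126.8]
tool_rot: [[0.342, 0.94, -0.003], [0.94, -0.342, -0.001], [-0.002, -0.003, -1.0]]
wrist_force: [-0.4, 0.1, 0.2]
grip_width: 0.722
gripper_force: 0.0
```

```bash
python3 - <<'E'
from h import *
robot.get_image("top");robot.get_image("top")
c=robot.calibration("wrist");im=robot.get_image("wrist")[:,:,::-1].copy();cv2.imwrite("pics/w5.png",im);s=robot.read_state()
print(s["tcp_pos"],s["tool_rot"].round(3).tolist())
K=np.array(c["intrinsics"]);R=np.array(c["rotation"])
a=np.deg2rad(69.64);ex=np.array([np.cos(a),np.sin(a),0]);ey=np.array([-ex[1],ex[0],0]);t=np.array([571.4,133.5,0])
for x,y,z in[(31,22,6),(31,-22,6),(-31,22,6),(-31,-22,6)]:
    v=R.T@(t+ex*x+ey*y+[0,0,z]-c["origin"]);print(x,y,(K[0,2]-K[0,0]*v[0]/v[2]).round(),(K[1,2]+K[1,1]*v[1]/v[2]).round())
E
```

```text
[570.84286717 131.71327042 127.79178383] [[0.348, 0.937, -0.001], [0.937, -0.348, -0.002], [-0.002, -0.001, -1.0]]
31 22 247.0 158.0
31 -22 308.0 158.0
-31 22 249.0 239.0
-31 -22 306.0 239.0
```

View pics/w5.png

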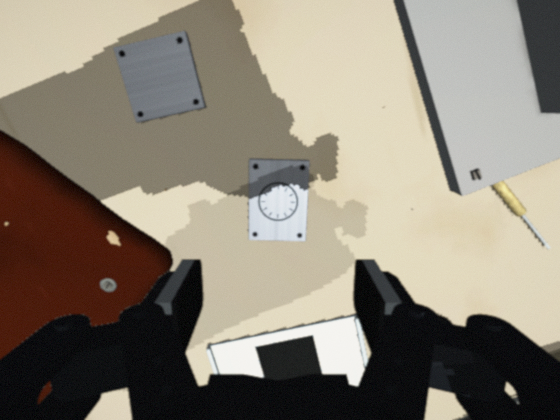

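The short plate's corners, (249,159) to (305,241), match the prediction to within 2 px, and it has one dial. Descending and gripping.

>>> {"api": "step_arm", "payload": {
  "deltas": [
    {"dx": 0,"dy": 0,"dz": -0.2,"wx": 0,"wy": 0,"wz": 0,"grip": 0.45},
    {"dx": 0,"dy": 0,"dz": -0.4,"wx": 0,"wy": 0,"wz": 0,"grip": 0.4},
    {"dx": 0,"dy": 0,"dz": -0.53,"wx": 0,"wy": 0,"wz": 0,"grip": 0.3},
    {"dx": 0,"dy": 0,"dz": -0.58,"wx": 0,"wy": 0,"wz": 0,"grip": 0.3},
    {"dx": 0,"dy": 0,"dz": -0.6,"wx": 0,"wy": 0,"wz": 0,"grip": 0.3}
  ]
}}

```text
time: 8.02
tcp_pos: [570.2, 131.6, 6.6]
tool_rot: [[0.349, 0.937, -0.004], [0.937, -0.349, -0.002], [-0.003, -0.003, -1.0]]
wrist_force: [-0.2, -0.2, 0.9]
grip_width: 0.65
gripper_force: 0.0
```

>>> {"api": "step_arm", "payload": {
  "deltas": [
    {"dx": 0,"dy": 0,"dz": -0.015,"wx": 0,"wy": 0,"wz": 0,"grip": 0.3},
    {"dx": 0,"dy": 0,"dz": -0.03,"wx": 0,"wy": 0,"wz": 0,"grip": 0.3},
    {"dx": 0,"dy": 0,"dz": -0.036,"wx": 0,"wy": 0,"wz": 0,"grip": 0.3},
    {"dx": 0,"dy": 0,"dz": -0.036,"wx": 0,"wy": 0,"wz": 0,"grip": 0.3}
  ]
}}

```text
time: 8.35
tcp_pos: [572.1, 133.5, 2.3]
tool_rot: [[0.347, 0.938, 0.002], [0.938, -0.347, 0.001], [0.001, 0.002, -1.0]]
wrist_force: [0.6, -0.1, 0.2]
grip_width: 0.648
gripper_force: 0.0
```

>>> {"api": "step_arm", "payload": {
  "deltas": [
    {"dx": 0,"dy": 0,"dz": 0,"wx": 0,"wy": 0,"wz": 0,"grip": -0.1},
    {"dx": 0,"dy": 0,"dz": 0,"wx": 0,"wy": 0,"wz": 0,"grip": -0.1},
    {"dx": 0,"dy": 0,"dz": 0,"wx": 0,"wy": 0,"wz": 0,"grip": -0.1},
    {"dx": 0,"dy": 0,"dz": 0,"wx": 0,"wy": 0,"wz": 0,"grip": -0.2},
    {"dx": 0,"dy": 0,"dz": 0,"wx": 0,"wy": 0,"wz": 0,"grip": -0.2}
  ],
  "squeeze": 50
}}

```text
time: 8.77
tcp_pos: [572.0, 133.6, 2.8]
tool_rot: [[0.347, 0.938, 0.002], [0.938, -0.347, 0.001], [0.001, 0.001, -1.0]]
wrist_force: [-2.0, 0.1, 7.9]
grip_width: 0.477
gripper_force: 49.4
```

>>> {"api": "step_arm", "payload": {
  "deltas": [
    {"dx": 0,"dy": 0,"dz": 0.05,"wx": 0,"wy": 0,"wz": 0,"grip": -0.2},
    {"dx": 0,"dy": 0,"dz": 0.15,"wx": 0,"wy": 0,"wz": 0,"grip": -0.2},
    {"dx": 0,"dy": 0,"dz": 0.3,"wx": 0,"wy": 0,"wz": 0,"grip": -0.2},
    {"dx": 0,"dy": 0,"dz": 0.4,"wx": 0,"wy": 0,"wz": 0,"grip": -0.2},
    {"dx": 0,"dy": 0,"dz": 0.4,"wx": 0,"wy": 0,"wz": 0,"grip": -0.2}
  ]
}}

```text
time: 9.18
tcp_pos: [574.0, 133.8, 86.3]
tool_rot: [[0.347, 0.938, 0.007], [0.938, -0.347, 0.002], [0.004, 0.006, -1.0]]
wrist_force: [0.9, 0.3, -2.6]
grip_width: 0.479
gripper_force: 50.8
```

>>> {"api": "step_arm", "payload": {
  "deltas": [
    {"dx": -0.05,"dy": -0.2,"dz": 0,"wx": 0,"wy": 0,"wz": 0.148,"grip": -0.2},
    {"dx": -0.1,"dy": -0.4,"dz": 0,"wx": 0,"wy": 0,"wz": 0.148,"grip": -0.2},
    {"dx": -0.15,"dy": -0.6,"dz": 0,"wx": 0,"wy": 0,"wz": 0.148,"grip": -0.2},
    {"dx": -0.2,"dy": -0.8,"dz": 0,"wx": 0,"wy": 0,"wz": 0.148,"grip": -0.2},
    {"dx": -0.227,"dy": -0.945,"dz": 0,"wx": 0,"wy": 0,"wz": 0.148,"grip": -0.2}
  ]
}}

```text
time: 9.6
tcp_pos: [523.9, -59.5, 81.3]
tool_rot: [[0.124, 0.992, -0.001], [0.992, -0.124, -0.001], [-0.002, -0.001, -1.0]]
wrist_force: [-0.2, -0.7, -1.3]
grip_width: 0.471
gripper_force: 50.7
```

>>> {"api": "step_arm", "payload": {
  "deltas": [
    {"dx": 0,"dy": 0,"dz": 0,"wx": -0.044,"wy": 0.005,"wz": 0,"grip": -0.2},
    {"dx": 0,"dy": 0,"dz": -0.1,"wx": -0.088,"wy": 0.011,"wz": 0,"grip": -0.2},
    {"dx": 0,"dy": 0,"dz": -0.2,"wx": -0.088,"wy": 0.011,"wz": 0,"grip": -0.2},
    {"dx": 0,"dy": 0,"dz": -0.25,"wx": -0.088,"wy": 0.011,"wz": 0,"grip": -0.2},
    {"dx": 0,"dy": 0,"dz": -0.25,"wx": -0.088,"wy": 0.011,"wz": 0,"grip": -0.2}
  ]
}}

```text
time: 10.02
tcp_pos: [524.3, -55.2, 29.3]
tool_rot: [[0.119, 0.993, -0.021], [0.983, -0.121, -0.138], [-0.139, -0.005, -0.99]]
wrist_force: [-0.8, 0.9, -0.9]
grip_width: 0.474
gripper_force: 50.8
```

```bash
python3 - <<'E'
from h import *
robot.get_image("top");im=robot.get_image("wrist")[:,:,::-1].copy();cv2.imwrite("pics/w6.png",im);s=robot.read_state()
print(s["tcp_pos"],s["tool_rot"].round(3).tolist(),s["gripper_force"],s["wrist_force"])
E
```

```text
[525.62256258 -56.1758177   31.38222904] [[0.121, 0.993, -0.018], [0.983, -0.122, -0.138], [-0.139, -0.001, -0.99]] 50.83575940996525 [ 0.49746699 -1.21844631 -2.16222792]
```

View pics/w6.png

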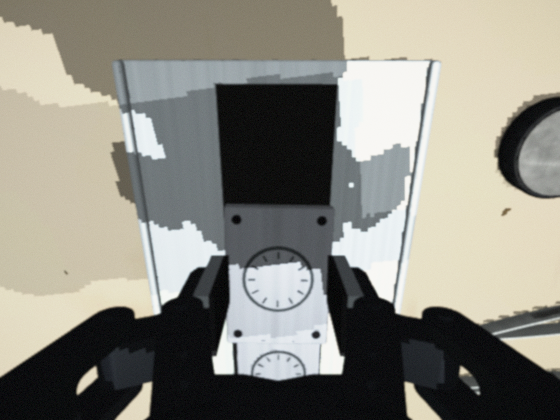

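The short plate is centred over the lane and just overlaps the long plate's dial end at (278,365). Lowering.

>>> {"api": "step_arm", "payload": {
  "deltas": [
    {"dx": 0,"dy": 0,"dz": -0.06,"wx": 0,"wy": 0,"wz": 0,"grip": -0.2},
    {"dx": 0,"dy": 0,"dz": -0.09,"wx": 0,"wy": 0,"wz": 0,"grip": -0.2},
    {"dx": 0,"dy": 0,"dz": -0.1,"wx": 0,"wy": 0,"wz": 0,"grip": -0.2},
    {"dx": 0,"dy": 0,"dz": -0.1,"wx": 0,"wy": 0,"wz": 0,"grip": -0.2}
  ]
}}

```text
time: 10.45
tcp_pos: [526.0, -56.0, 11.5]
tool_rot: [[0.121, 0.993, -0.017], [0.983, -0.122, -0.138], [-0.139, -0.0, -0.99]]
wrist_force: [0.3, 0.1, -1.7]
grip_width: 0.476
gripper_force: 50.9
```

>>> {"api": "step_arm", "payload": {
  "deltas": [
    {"dx": 0,"dy": 0,"dz": -0.004,"wx": 0,"wy": 0,"wz": 0,"grip": -0.2},
    {"dx": 0,"dy": 0,"dz": -0.006,"wx": 0,"wy": 0,"wz": 0,"grip": -0.2},
    {"dx": 0,"dy": 0,"dz": -0.006,"wx": 0,"wy": 0,"wz": 0,"grip": -0.2}
  ]
}}

```text
time: 10.7
tcp_pos: [526.2, -55.9, 11.0]
tool_rot: [[0.121, 0.993, -0.016], [0.983, -0.122, -0.138], [-0.139, 0.001, -0.99]]
wrist_force: [-1.1, 0.1, 4.0]
grip_width: 0.475
gripper_force: 52.6
```

Contact at about 11 mm, so release and back off.

>>> {"api": "step_arm", "payload": {
  "deltas": [
    {"dx": 0,"dy": 0,"dz": 0,"wx": 0,"wy": 0,"wz": 0,"grip": 0.05},
    {"dx": 0,"dy": 0,"dz": 0,"wx": 0,"wy": 0,"wz": 0,"grip": 0.1},
    {"dx": 0,"dy": 0,"dz": 0,"wx": 0,"wy": 0,"wz": 0,"grip": 0.2},
    {"dx": 0,"dy": 0,"dz": 0,"wx": 0,"wy": 0,"wz": 0,"grip": 0.3},
    {"dx": 0,"dy": 0,"dz": 0,"wx": 0,"wy": 0,"wz": 0,"grip": 0.35}
  ]
}}

```text
time: 11.12
tcp_pos: [526.0, -55.6, 10.1]
tool_rot: [[0.12, 0.993, -0.017], [0.983, -0.121, -0.138], [-0.139, -0.0, -0.99]]
wrist_force: [0.4, 0.0, 0.1]
grip_width: 0.677
gripper_force: 0.0
```

>>> {"api": "step_arm", "payload": {
  "deltas": [
    {"dx": 0,"dy": 0,"dz": 0.05,"wx": 0,"wy": 0,"wz": 0,"grip": 0.35},
    {"dx": 0,"dy": 0,"dz": 0.2,"wx": 0,"wy": 0,"wz": 0,"grip": 0.35},
    {"dx": 0,"dy": 0,"dz": 0.4,"wx": 0,"wy": 0,"wz": 0,"grip": 0.4},
    {"dx": 0,"dy": 0,"dz": 0.6,"wx": 0.088,"wy": -0.011,"wz": 0,"grip": 0.45},
    {"dx": 0,"dy": 0,"dz": 0.7,"wx": 0.088,"wy": -0.011,"wz": 0,"grip": 0.45}
  ]
}}

```text
time: 11.53
tcp_pos: [527.3, -58.4, 155.3]
tool_rot: [[0.123, 0.992, 0.007], [0.992, -0.123, 0.003], [0.004, 0.006, -1.0]]
wrist_force: [0.2, -2.5, -0.2]
grip_width: 0.728
gripper_force: 0.0
```

>>> {"api": "step_arm", "payload": {
  "deltas": [
    {"dx": 0,"dy": -0.2,"dz": 0.1,"wx": 0,"wy": 0,"wz": 0,"grip": 0.45},
    {"dx": 0,"dy": -0.3,"dz": 0.1,"wx": 0,"wy": 0,"wz": 0,"grip": 0.45},
    {"dx": 0,"dy": -0.3,"dz": 0.1,"wx": 0,"wy": 0,"wz": 0,"grip": 0.45},
    {"dx": 0,"dy": -0.3,"dz": 0.1,"wx": 0,"wy": 0,"wz": 0,"grip": 0.45}
  ]
}}

```text
time: 11.87
tcp_pos: [525.7, -117.3, 171.1]
tool_rot: [[0.125, 0.992, 0.001], [0.992, -0.125, -0.001], [-0.0, 0.001, -1.0]]
wrist_force: [0.8, 0.7, 0.3]
grip_width: 0.725
gripper_force: 0.0
```

```bash
python3 - <<'E'
from h import *
robot.get_image("top");robot.get_image("top")
c=robot.calibration("wrist");im=robot.get_image("wrist")[:,:,::-1].copy();cv2.imwrite("pics/w7.png",im);s=robot.read_state()
print(s["tcp_pos"],s["tool_rot"].round(3).tolist())
K=np.array(c["intrinsics"]);R=np.array(c["rotation"])
ex=np.array([.1222,.9925,0]);ey=np.array([-.9925,.1222,0]);t=np.array([519.3,-101.3,0])
for x,y,z in[(77,22,10),(77,-22,10),(15,22,18),(15,-22,18),(-50,22,18),(-50,-22,18),(-114,22,10),(126,25,4),(126,-25,4)]:
    v=R.T@(t+ex*x+ey*y+[0,0,z]-c["origin"]);print(x,y,(K[0,2]-K[0,0]*v[0]/v[2]).round(),(K[1,2]+K[1,1]*v[1]/v[2]).round())
E
```

```text
[ 525.77148808 -114.15409406  169.87757835] [[0.12, 0.993, -0.001], [0.993, -0.12, 0.001], [0.001, -0.001, -1.0]]
77 22 239.0 79.0
77 -22 295.0 79.0
15 22 240.0 160.0
15 -22 294.0 160.0
-50 22 242.0 236.0
-50 -22 293.0 236.0
-114 22 244.0 299.0
126 25 234.0 11.0
126 -25 299.0 11.0
```

View pics/w7.png

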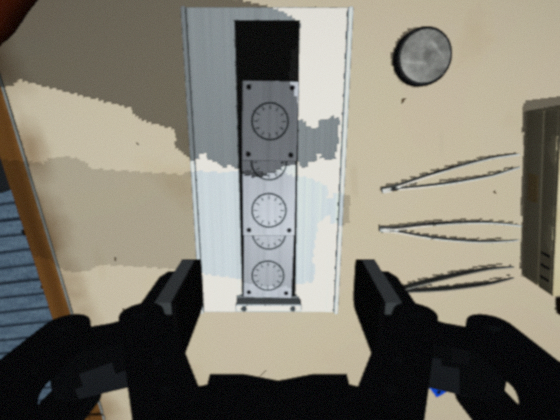

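The row is shingled as planned: short plate at rows 81–161 (predicted 79–160), long plate's upper end at row 235 (predicted 236), first plate still at the stop, all centred on the lane. Handing in.

```bash
python3 -c "
from station import robot
print(robot.close_job())"
```

```text
the job is handed in; nothing more can be done
None
```

The long and short plates are laid like shingles down the black lane, with the last picture showing them within about 2 mm of plan and the first plate still at the stop; I never touched the square plate or the disc, and handed the job in at about 12 s of the 62 s (no verdict came back).

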